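Stack spacer and washer on a pump shaft and close the retainer

TASK

The bearing is already on the upright shaft of the assembly stand: put the tall spacer on the shaft so that it rests on the bearing, then the flat washer on top of the spacer, and then slide the retainer grip all the way home so that its fork closes over the stack. Do not move the retainer towards the shaft before both rings are on, and leave the other things on the bench where they are.

Things in the scene. Friction and masses are not known exactly. Their poses are not given: they have to be found in the camera images.
- stand: Fixed metal stand on a fixed dark mat, 2 mm thick, that lies on the bench. Origin: on the shaft axis on the mat; z up; +y is the track side. Base plate 12 mm thick, x -33..33, y -28..132 mm. On the axis a bearing 40 mm across, its top 40 mm above the mat; above it the 12 mm shaft, up to 105 mm (last 12 mm tapered to 4 mm). A rail block 36 mm wide, 79 mm high stands at y 48..128 mm.
- spacer: Loose plain steel sleeve, the taller, narrower ring: 34 mm outside, bore 17 mm, 28 mm tall, about 90 g, standing on the mat with its bore upright. Origin at its centre; z is its bore axis; both ends are alike. Seated on the bearing, its centre is 54 mm above the mat.
- washer: Loose plain steel thick washer, the wider, flatter ring: 50 mm outside, bore 17 mm, 8 mm thick, about 80 g, lying flat on the mat. Origin at its centre; z is its bore axis; both faces are alike. Seated on the spacer, its centre is 72 mm above the mat.
- retainer (a joint): Travel of the retainer slide along the stand's -y, towards the shaft, in m: 0 fully back, 0.060 home at its stop, the fork round the shaft. Starts at 0 to 0.012; friction of about 2 N holds it where left. Fork plate 34 mm wide, 5 mm thick, underside 78.5 mm above the mat; its open end lies at y = 50 mm minus the travel in the stand's frame.
- retainer_grip (a point): Middle of the retainer's upright black grip at a height of 102 mm above the mat. It lies at y = +90 mm minus the travel in the stand's frame. The grip is a block 14 mm thick along the stand's x, 20 mm long along its y, standing from the fork plate's top at 83.5 mm to its own top at 120.5 mm above the mat.
- tape: Bystander, to be left alone: roll of label tape, 61 mm across, 19 mm tall, with a hole through it; not part of the stack. Origin at the centre of its underside.
- spanner: Bystander, to be left alone: flat open-ended spanner, 134 mm long. Origin at the centre of its underside.
- column: Bystander, to be left alone: steel tube-like column, 136 mm long, lying. Origin at the centre of its underside.
- bottle: Bystander, to be left alone: screw-cap lab bottle, 69 mm across, 141 mm tall. Origin at the centre of its underside.
- beaker: Bystander, to be left alone: glass beaker, 71 mm across, 88 mm tall. Origin at the centre of its underside.
- tub: Bystander, to be left alone: small round tub with a wide lid, 64 mm across, 58 mm tall. Origin at the centre of its underside.
- driver: Bystander, to be left alone: screwdriver, 184 mm long, lying. Origin at the centre of its underside.
- tips: Bystander, to be left alone: pipette tip box, 97x122x83 mm. Origin at the centre of its underside.
Things that resemble listed ones, but are neither listed nor needed, are in the scene too. There is more than one size of the washer; the one meant has the size given above.

How it is judged:
By the outcome, as a careful person would: the job done as asked, in the order asked, and still so for the second after the job is handed in, with the robot touching nothing.
It also fails if it takes over 51 s, if anything falls off the work surface, if the arm or the gripper's body presses on something with over 40 N, if the wrist force passes 120 N, or if a joint passes its speed limit or range.

ROBOT

A 7-joint arm with a two-finger parallel gripper is mounted at the origin on the work surface; the furniture and walls round the work are solid. World frame = base frame: x ahead of the robot, y to its left, z up, the work surface at z = 0. Lengths are in m, angles in rad, forces in N, time in s.
With the tool pointing down it reaches from about 0.35 to 0.9 m from the base axis. Payload 8.1 kg.
Tool frame: the origin (TCP) lies between the finger pads; the fingertips stand ahead of it and the grasp point (between the pads) is the TCP (arm.nose_length is the z of the fingertips in the tool frame, in m); z points along the fingers, y is the line along which they close (so a half turn about z gives the same grasp; the last joint's range is limited). The gripper opens to 92 mm and grips with 3 to 60 N. Pads are 19 mm wide; open, the fingers measure 130 mm over their backs; the gripper's body (75 mm by 190 mm) begins 47 mm behind the grasp point.
Start: joints at [1.015, 0.434, 0.025, 1.573, -0.012, 1.134, -0.075], TCP at [0.273, -0.562, 0.246] pointing down, gripper open.
Joint ranges: [-2.62, 2.62], [-0.44, 2.09], [-1.27, 1.32], [0.08, 2.57], [-1.32, 4.46], [0.12, 2], [-2.74, 2.74]. Speed limits (rad/s): [2.22, 2.22, 3.01, 3.01, 3.14, 3.14, 3.14].

INTERFACE

Orientations are given as a rotation vector (axis times angle).
In Python, from cell import sensors, optics, arm gives the robot as it stands.
- The arm moves only by the tool arm_command, never from a script. Its argument "deltas" is one flat list of numbers, 7 for each row, row after row: the turn, a rotation vector about the world's x, y, z as a fraction of full scale, then the shift along the world's x, y, z as a fraction of full scale, then the finger opening in mm, from 0 to 91.8. In form: [wx, wy, wz, dx, dy, dz, fingers, wx, wy, wz, dx, dy, dz, fingers, ...]. A call has 1 to 20 rows; each row is the pose to reach, as a shift and turn from the pose commanded when the call began; what a row does not reach only later rows make up. Full scale, the value 1, is 1 m for a shift and 90 degrees for a turn. A row lasts 1/10 s, in which the tool goes at most 50 mm and 8.59 degrees, less where a joint would pass 70% of its speed; a pose out of reach is approached as far as the arm can. A call with a number of a shift or a turn outside -1 to 1 is refused whole. A call with a gripper value outside its range is refused whole. The fingers move at their own pace and stop on an object; "force" is the grip in N (left out, the last holds). Time passes only in rows, so rows that repeat a pose let the fingers close. It gives the time, the measured TCP pose, the force, the opening and the grip force at its end, in the units of the state.
- sensors.observe(): the state, without advancing time (a new reading comes with each control period).
- optics.get_image(name): name is "scene" or "top" or "wrist"; returns the picture (400x640x3 uint8, blue, green, red); there is no depth.
- optics.calibration(name): a dict with "camera_matrix" (3x3 intrinsics, pixels), "rvec" (rotation vector, rad) and "tvec" (3), from world to camera coordinates, as OpenCV has them. Camera axes: x right, y down, z forward; pixel columns grow to the right and rows downward; lengths in m; the calibration is good to about 2 mm. A picture is of the moment at which its call begins: read the wrist's pose just before it. calibration takes no time and is no camera call; for the wrist camera it gives the pose at the moment of the call.
- arm.sign_off(): hands the job in; it is judged then, once.
The state is a dict: "clock": time; "joints": joint angles; "dq": joint speeds; "joint_efforts": joint torques, N m; "position": TCP position; "ee_rot": TCP orientation; "force": force on the tool from outside, world axes, zero at the start; "ft_torque": the same for the moment, N m; "width": opening from 0.0 (shut) to 1.0 (fully open); "gripper_force": force on a finger pad.
Only numpy, scipy, OpenCV 4.12 (cv2) and the standard library are available. Lean on these libraries where they do the work, as an engineer would, in place of code of your own. Each camera call takes 0.05 s, during which the arm holds its last target. There are 200 camera calls.

## Working session

There is one attempt and no reset: what is moved stays moved. The work goes in short steps, Python scripts to look and compute and a tool call to move; the robot and the scene stay as the last step left them, time stands still between calls to the robot, and variables do not carry over. Pictures are saved under pics/ and viewed, at most 10 in all, crops included, and the job is handed in when it is done.

Besides the shell and the picture viewer there is one more tool, called after ">>>" by a JSON object that holds its "method" and its "body", one argument or row to a line. arm_command: Moves the arm, as the interface text tells. Its arguments: {"type":"object","properties":{"deltas":{"type":"array","items":{"type":"number"}},"force":{"type":"number"}},"required":["deltas"]}

```bash
mkdir -p pics; ls; cat > h.py <<'E'
import numpy as np, cv2
from cell import sensors, optics, arm
def ray(name,u,v,cal=None):
    c=cal or optics.calibration(name); K=np.array(c["camera_matrix"],float)
    R=cv2.Rodrigues(np.array(c["rvec"],float))[0]; t=np.array(c["tvec"],float).ravel()
    return -R.T@t, R.T@np.linalg.inv(K)@np.array([u,v,1.])
def plane(name,u,v,z,cal=None):
    o,d=ray(name,u,v,cal); return o+d*(z-o[2])/d[2]
def proj(name,P,cal=None):
    c=cal or optics.calibration(name)
    return cv2.projectPoints(np.array(P,float).reshape(-1,3),np.array(c["rvec"],float),np.array(c["tvec"],float),np.array(c["camera_matrix"],float),None)[0].reshape(-1,2)
E
python3 - <<'E'
from h import *
for n in("scene","top"):
    cv2.imwrite(f"pics/{n}0.png",optics.get_image(n)); o,d=ray(n,320,200); print(n,o.round(3),d.round(3),np.array(optics.calibration(n)["camera_matrix"])[0,0])
s=sensors.observe(); print(s["clock"],s["position"],s["ee_rot"],s["width"],s["force"],arm.nose_length)
E
```

```text
pics
scene [-0.711 -0.864  0.793] [ 0.759  0.447 -0.474] 434.033226699703
top [ 0.272 -0.195  1.248] [ 0.127  0.003 -0.992] 416.61740171152474
0.1 [ 0.27316485 -0.56166244  0.24502425] [-3.06014774e+00 -7.04714526e-01  7.16022728e-04] 0.9980719746613456 [ 0.03663517 -0.0788071  -0.31128707] 0.019
```

View pics/top0.png

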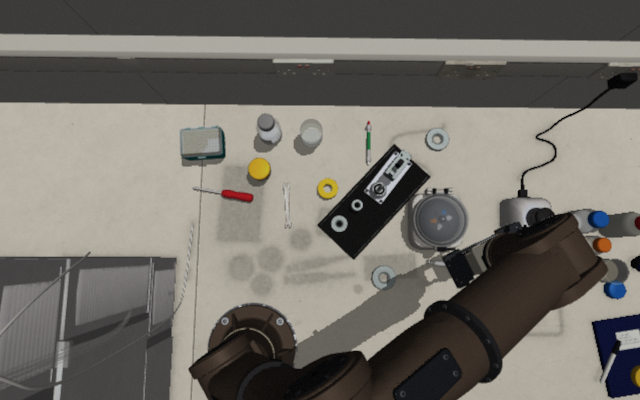

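View pics/scene0.png

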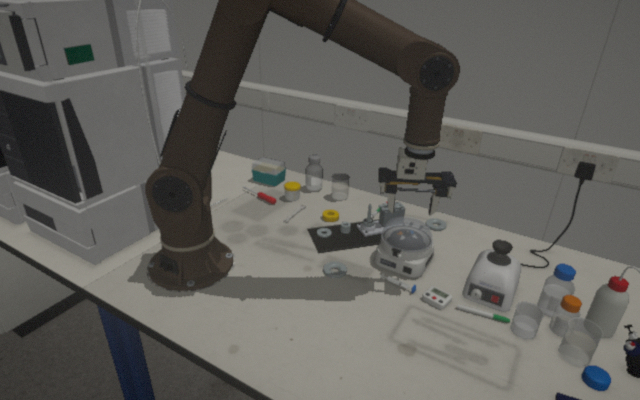

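The top view shows the mat around (375,200). The spacer is at about (357,205), the washer candidate on the mat at (340,223), and two other rings off the mat at (437,139) and (382,277). The stand's shaft is near (377,189), with the retainer towards (405,160). I'll confirm in an enlarged crop.

```bash
python3 - <<'E'
from h import *
im=cv2.imread("pics/top0.png"); c=im[120:295,310:460]
cv2.imwrite("pics/top1.png",cv2.resize(c,None,fx=3.4,fy=3.4,interpolation=cv2.INTER_CUBIC))
for n,(u,v),z in [("washer",(340,223),.01),("spacer",(357,205),.03),("shaft",(377,189),.042),("grip",(405,155),.12),("r1",(437,139),.008),("r2",(382,277),.008)]:
    print(n,plane("top",u,v,z).round(3), "mm/px",np.linalg.norm(plane("top",u+1,v,z)-plane("top",u,v,z))*1e3)
E
```

```text
washer [ 0.363 -0.251  0.01 ] mm/px 2.97529662905426
spacer [ 0.415 -0.3    0.03 ] mm/px 2.946286343587455
shaft [ 0.461 -0.358  0.042] mm/px 2.934800227823796
grip [ 0.545 -0.426  0.12 ] mm/px 2.7788990524245882
r1 [ 0.623 -0.549  0.008] mm/px 3.0750449627324685
r2 [ 0.205 -0.375  0.008] mm/px 2.9336895979895945
```

View pics/top1.png

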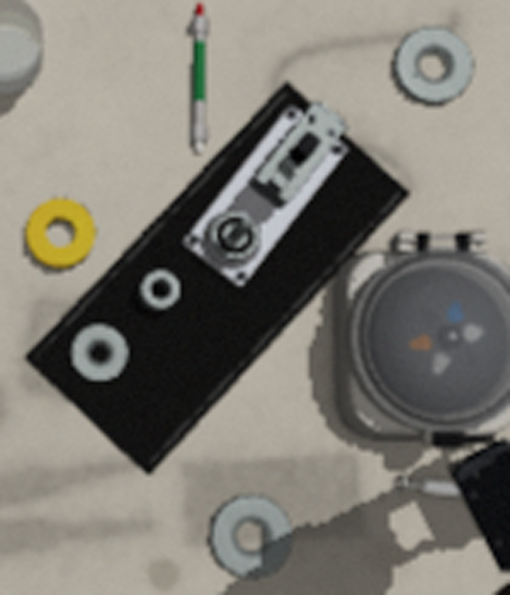

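The ring on the mat is 17 px across, about 50 mm, so it's the washer at (340,223). The rings at (437,139) and (382,277) are 23 px, about 70 mm, so they are the wrong size. The spacer at (357,205) is 34 mm. The stand's +y points at roughly -37.5° in the world. I'll go above the mat and line the fingers up with the stand's x.

>>> {"method": "arm_command", "body": {
  "deltas": [0,0,-0.09,0.01,0.02,0.05,91,0,0,-0.18,0.03,0.06,0.055,91,0,0,-0.27,0.05,0.1,0.055,91,0,0,-0.36,0.08,0.14,0.055,91,0,0,-0.45,0.1,0.18,0.055,91,0,0,-0.54,0.12,0.21,0.055,91,0,0,-0.63,0.135,0.23,0.055,91,0,0,-0.705,0.147,0.242,0.055,91,0,0,-0.705,0.147,0.242,0.055,91,0,0,-0.705,0.147,0.242,0.055,91,0,0,-0.705,0.147,0.242,0.055,91],
  "force": 30
}}

```text
clock: 1.2
position: [0.4194, -0.3212, 0.3006]
ee_rot: [2.975, -1.009, -0.001]
force: [-0.5, -1.1, -1.5]
width: 0.994
gripper_force: 0.0
```

```bash
python3 - <<'E'
from h import *
import pickle
c=optics.calibration("wrist"); im=optics.get_image("wrist"); pickle.dump(c,open("c1.pkl","wb"))
cv2.imwrite("pics/w1.png",im); o,d=ray("wrist",320,200,c); print(o,d)
s=sensors.observe(); print(s["clock"],s["position"],s["ee_rot"],s["joints"])
E
```

```text
[ 0.4832449  -0.3699215   0.43920521] [-0.21172604  0.1931338  -0.95848163]
1.25 [ 0.4193749  -0.32124179  0.30064638] [ 2.97428755e+00 -1.01015042e+00 -6.77289070e-04] [ 0.47690931  0.23218182  0.09353538  1.73079208 -0.02266423  1.18000049
 -1.64901569]
```

View pics/w1.png

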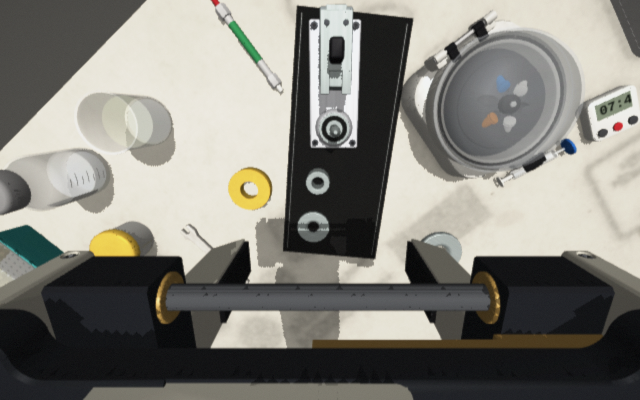

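The wrist view shows the spacer at (318,182), the washer at (313,227), the bearing and shaft at (334,128), the grip at (336,48), and the mat edges for the yaw. I'll measure these.

```bash
cat >> h.py <<'E'
def rings(im,roi,thr=110,amin=60):
    x0,y0,x1,y1=roi; g=cv2.cvtColor(im[y0:y1,x0:x1],cv2.COLOR_BGR2GRAY)
    cs=cv2.findContours((g>thr).astype(np.uint8),cv2.RETR_CCOMP,cv2.CHAIN_APPROX_NONE)[0]
    out=[]
    for c in cs:
        if len(c)>=8 and cv2.contourArea(c)>amin:
            e=cv2.fitEllipse(c); out.append((e[0][0]+x0,e[0][1]+y0,*e[1]))
    return np.round(out,1)
E
python3 - <<'E'
from h import *
import pickle
c=pickle.load(open("c1.pkl","rb")); im=cv2.imread("pics/w1.png")
for n,roi,z,t in [("sp",(302,165,336,200),.03,110),("wa",(294,208,334,245),.01,100)]:
    for r in rings(im,roi,t): print(n,r,plane("wrist",r[0],r[1],z,c).round(4))
g=cv2.cvtColor(im,cv2.COLOR_BGR2GRAY)
# mat left/right edges
for side in(0,1):
    P=[]
    for v in range(30,200,5):
        row=g[v]<50; xs=np.where(row[270:430])[0]+270
        P.append(plane("wrist",xs[0] if side==0 else xs[-1],v,.002,c)[:2])
    vx,vy,_,_=cv2.fitLine(np.float32(P),cv2.DIST_HUBER,0,.01,.01).ravel(); print("edge",np.degrees(np.arctan2(vy,vx)))
hs=cv2.resize(im[0:160,290:380],None,fx=5,fy=3.7,interpolation=cv2.INTER_CUBIC)
hs=cv2.resize(im[10:160,295:375],None,fx=4,fy=4,interpolation=cv2.INTER_CUBIC); cv2.imwrite("pics/w1s.png",hs)
E
```

```text
sp [317.2 182.3  22.4  22.9] [ 0.4156 -0.3002  0.03  ]
sp [317.4 182.3  12.2  13.3] [ 0.4154 -0.3005  0.03  ]
wa [312.8 226.   28.3  30.1] [ 0.3623 -0.2491  0.01  ]
wa [312.7 226.8  13.3  15.9] [ 0.3614 -0.2481  0.01  ]
edge -42.896606
edge -43.1704
```

View pics/w1s.png

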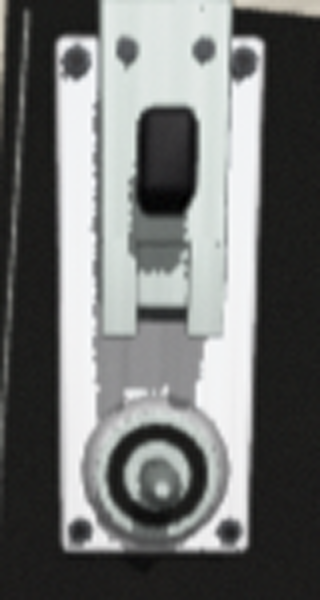

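The crop shows the base plate corners at about (57,38), (264,38), (65,550) and (246,550). The bearing ring is at (157,472), and the grip's top is at about (168,145). The fork end is at row 335.

```bash
python3 - <<'E'
from h import *
import pickle
c=pickle.load(open("c1.pkl","rb"))
q=lambda u,v,z: plane("wrist",295+u/4-.4,10+v/4-.4,z,c)
TL,TR,BL,BR=[q(*p,.014) for p in((57,38),(264,38),(65,550),(246,550))]
d=(TL+TR-BL-BR)[:2]; print("yaw",np.degrees(np.arctan2(d[1],d[0])),"len",np.linalg.norm(d)/2)
m=(BL+BR)[:2]/2; e=d/np.linalg.norm(d); print("axis from plate",m+e*.028, (TL+TR)[:2]/2-e*.132)
print("bearing",q(157,472,.042)[:2])
f=(q(120,335,.0855)+q(207,335,.0855))[:2]/2; g=q(168,150,.1225)[:2]
for S in (m+e*.028,q(157,472,.042)[:2]):
    print("fork y",(f-S)@e,"x",(f-S)@[e[1],-e[0]],"grip",(g-S)@e,(g-S)@[e[1],-e[0]])
    print("tip proj crop",(proj("wrist",[[*S,.107],[*S,.042]],c)-[295,10]+.4)*4)
E
```

```text
yaw -37.74547575789549 len 0.15770527040793816
axis from plate [ 0.46100252 -0.36399524] [ 0.45918799 -0.36259052]
bearing [ 0.46124953 -0.36374059]
fork y 0.03919820528783627 x 0.00013203859897622378 grip 0.0786399564560667 -0.00023642269393556875
tip proj crop [[163.3771132  485.41685903]
 [158.09540217 472.13078576]]
fork y 0.03915877736289994 x 0.00048460818919704093 grip 0.07860052853113036 0.00011614689628525188
tip proj crop [[162.07178881 485.26149771]
 [157.         472.        ]]
```

The shaft is at (0.461,-0.364), the stand yaw is -37.7°, and the retainer is at about 11 mm travel. The spacer is at (0.4155,-0.300). I'll descend on the spacer, stopping above it first.

>>> {"method": "arm_command", "body": {
  "deltas": [0,0,0,-0.005,0.02,-0.05,70,0,0,0,-0.005,0.02,-0.1,70,0,0,0,-0.005,0.02,-0.15,70,0,0,0,-0.005,0.02,-0.2,70,0,0,0,-0.005,0.02,-0.22,70,0,0,0,-0.005,0.02,-0.22,70,0,0,0,-0.005,0.02,-0.22,70]
}}

```text
clock: 1.95
position: [0.4152, -0.301, 0.0812]
ee_rot: [2.974, -1.011, -0.0]
force: [0.6, -0.0, 0.2]
width: 0.764
gripper_force: 0.0
```

```bash
python3 - <<'E'
from h import *
c=optics.calibration("wrist"); im=optics.get_image("wrist"); cv2.imwrite("pics/w2.png",im)
p=sensors.observe()["position"]; print(p)
for P in ([.4155,-.3003,.03],[.461,-.364,.107],[.3618,-.2487,.01],[*p]): print(proj("wrist",P,c))
E
```

```text
[ 0.41592523 -0.30117015  0.0820834 ]
[[326.63987181 233.47977129]]
[[388.19122879 126.25147697]]
[[316.89972779 307.25868904]]
[[327.23675775 271.33584617]]
```

View pics/w2.png

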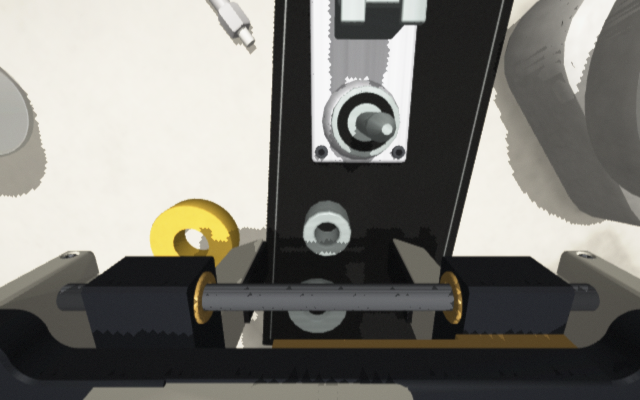

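The spacer's top is at about (327,226), a few px from the prediction, and the shaft tip is at about (385,129). I'll re-measure both from this closer view.

```bash
python3 - <<'E'
from h import *
c=optics.calibration("wrist"); im=cv2.imread("pics/w2.png")
for t in(90,120,140):
  for r in rings(im,(298,195,356,262),t): print(t,r,plane("wrist",r[0],r[1],.03,c).round(4))
for r in rings(im,(318,75,410,165),120,20): print("b",r,plane("wrist",r[0],r[1],.042,c).round(4))
cv2.imwrite("pics/w2c.png",cv2.resize(im[75:265,290:420],None,fx=3.1,fy=3.1,interpolation=cv2.INTER_CUBIC))
E
```

```text
90 [326.6 228.8  46.2  54.1] [ 0.4188 -0.3025  0.03  ]
90 [326.6 232.9  22.3  22.8] [ 0.4164 -0.3006  0.03  ]
120 [326.5 232.1  40.4  43.2] [ 0.4169 -0.3009  0.03  ]
140 [326.5 229.4  34.2  44.5] [ 0.4185 -0.3021  0.03  ]
b [363.  117.2 100.8 105.9] [ 0.4643 -0.364   0.042 ]
b [397.6 151.8  13.   14.6] [ 0.4358 -0.3687  0.042 ]
b [361.4 127.4  58.   66.5] [ 0.4603 -0.3599  0.042 ]
b [374.7  83.3   3.3  10.9] [ 0.4751 -0.3796  0.042 ]
```

View pics/w2c.png

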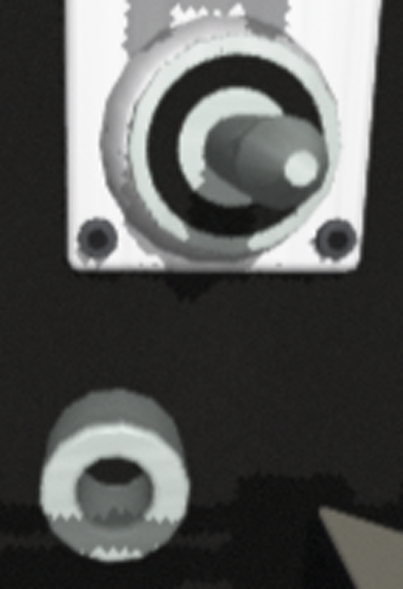

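With the shading allowed for, the spacer's top centre is at (327,233.5), as predicted. The shaft tip is at (387,129), about 1 mm from the prediction. Now the grasp and lift.

>>> {"method": "arm_command", "body": {
  "deltas": [0,0,0,0,0,-0.03,70,0,0,0,0,0,-0.053,70,0,0,0,0,0,-0.053,60,0,0,0,0,0,-0.053,25,0,0,0,0,0,-0.053,25,0,0,0,0,0,-0.053,25,0,0,0,0,0,-0.053,25,0,0,0,0,0,-0.053,25,0,0,0,0,0,-0.03,25,0,0,0,0,0,0.01,25,0,0,0,0,0,0.05,25,0,0,0,0,0,0.09,25,0,0,0,0,0,0.09,25,0,0,0,0,0,0.09,25],
  "force": 30
}}

```text
clock: 3.4
position: [0.4157, -0.3002, 0.1714]
ee_rot: [2.974, -1.01, 0.003]
force: [-1.1, 0.4, -2.4]
width: 0.335
gripper_force: 30.0
```

```bash
python3 - <<'E'
from h import *
import pickle
c=optics.calibration("wrist"); im=optics.get_image("wrist"); cv2.imwrite("pics/w3.png",im); pickle.dump(c,open("c3.pkl","wb"))
s=sensors.observe();p=s["position"]; print(p,s["width"],s["gripper_force"])
print(proj("wrist",[.4604,-.3633,.107],c),proj("wrist",[p[0],p[1],p[2]+.002],c))
E
```

```text
[ 0.41496416 -0.29972526  0.17026497] 0.3330868254644274 29.999483982101083
[[362.6143405  120.82240397]] [[327.95897652 274.02773994]]
```

View pics/w3.png

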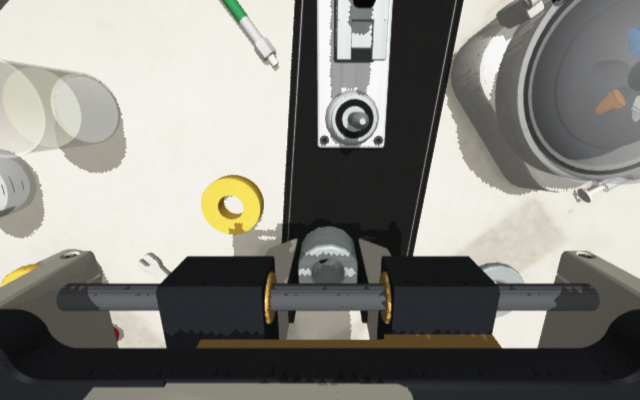

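The spacer is held, seen at (328,268) between the pads, and the shaft tip at (361,121) agrees with the prediction. I'll move over the shaft and lower it past the taper.

>>> {"method": "arm_command", "body": {
  "deltas": [0,0,0,0.015,-0.021,0,25,0,0,0,0.03,-0.042,0,25,0,0,0,0.0445,-0.0628,0,25,0,0,0,0.0445,-0.0628,0,25,0,0,0,0.0445,-0.0628,0,25,0,0,0,0.0445,-0.0628,-0.015,25,0,0,0,0.0445,-0.0628,-0.03,25,0,0,0,0.0445,-0.0628,-0.04,25,0,0,0,0.0445,-0.0628,-0.05,25,0,0,0,0.0445,-0.0628,-0.06,25,0,0,0,0.0445,-0.0628,-0.06,25]
}}

```text
clock: 4.55
position: [0.46, -0.3627, 0.1096]
ee_rot: [-2.975, 1.01, 0.0]
force: [2.1, -0.3, -2.5]
width: 0.33
gripper_force: 30.0
```

>>> {"method": "arm_command", "body": {
  "deltas": [0,0,0,0,0,-0.012,25,0,0,0,0,0,-0.024,25,0,0,0,0,0,-0.034,25,0,0,0,0,0,-0.041,25,0,0,0,0,0,-0.041,25,0,0,0,0,0,-0.041,25]
}}

```text
clock: 5.15
position: [0.4599, -0.3628, 0.0694]
ee_rot: [-2.975, 1.01, 0.0]
force: [2.8, -1.7, -1.7]
width: 0.33
gripper_force: 30.0
```

>>> {"method": "arm_command", "body": {
  "deltas": [0,0,0,0,0,0,60,0,0,0,0,0,0,60,0,0,0,0,0,0,60,0,0,0,0,0,0.02,60,0,0,0,0,0,0.06,60,0,0,0,0,0,0.11,75,0,0,0,-0.02,0.025,0.15,75,0,0,0,-0.05,0.05,0.19,75,0,0,0,-0.05,0.05,0.2,75,0,0,0,-0.05,0.05,0.2,75,0,0,0,-0.05,0.05,0.2,75]
}}

```text
clock: 6.25
position: [0.4099, -0.3129, 0.2697]
ee_rot: [2.975, -1.01, 0.001]
force: [1.0, -0.3, 0.0]
width: 0.816
gripper_force: 0.0
```

```bash
python3 - <<'E'
from h import *
c=optics.calibration("wrist"); im=optics.get_image("wrist"); cv2.imwrite("pics/w4.png",im)
s=sensors.observe();p=s["position"]; print(p,s["width"])
w=proj("wrist",[.3618,-.2487,.01],c)[0]; b=proj("wrist",[.4604,-.3633,.07],c)[0]; print(w,b,proj("wrist",[.4604,-.3633,.107],c))
x,y=w.astype(int)
for t in(60,80,110):
  for r in rings(im,(x-28,y-28,x+28,y+28),t): print(t,r,plane("wrist",r[0],r[1],.01,c).round(4))
x,y=b.astype(int)
cv2.imwrite("pics/w4c.png",cv2.resize(im[y-60:y+140,x-90:x+90],None,fx=2.9,fy=2.9,interpolation=cv2.INTER_CUBIC)); print(x,y)
E
```

```text
[ 0.4097749  -0.31283103  0.2688955 ] 0.8154682084551731
[312.47070009 226.37166061] [336.06915803 119.73948613] [[337.11376924 120.84729632]]
60 [312.5 226.1  32.6  33.9] [ 0.3621 -0.249   0.01  ]
60 [312.5 226.3  10.8  12.9] [ 0.3619 -0.2488  0.01  ]
80 [312.4 226.1  32.1  33.7] [ 0.3622 -0.2489  0.01  ]
80 [312.6 226.3  12.1  13. ] [ 0.3618 -0.2489  0.01  ]
110 [312.5 232.8  14.4  28.8] [ 0.354  -0.2426  0.01  ]
110 [312.2 219.5  16.6  33.8] [ 0.3702 -0.2549  0.01  ]
336 119
```

View pics/w4c.png

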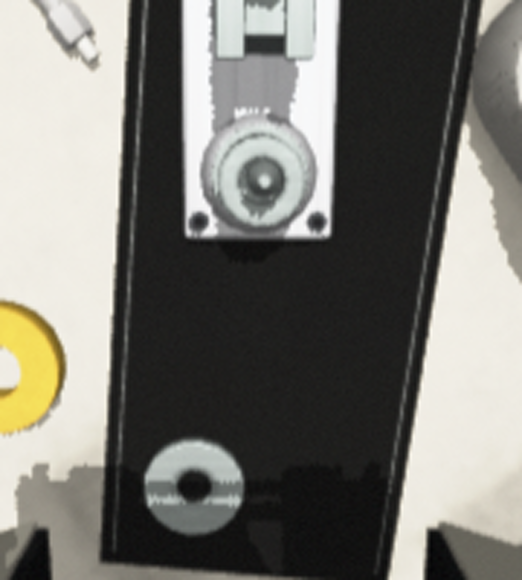

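The spacer is seated on the bearing with the shaft through it, at crop (258,178). The washer is at full-image (312.5,226), so (0.362,-0.249). I'll pick it up near the fingertips.

>>> {"method": "arm_command", "body": {
  "deltas": [0,0,0,-0.02,0.03,-0.04,75,0,0,0,-0.0485,0.0645,-0.07,75,0,0,0,-0.0485,0.0645,-0.12,75,0,0,0,-0.0485,0.0645,-0.17,75,0,0,0,-0.0485,0.0645,-0.21,75,0,0,0,-0.0485,0.0645,-0.235,75,0,0,0,-0.0485,0.0645,-0.2465,75,0,0,0,-0.0485,0.0645,-0.2465,75,0,0,0,-0.0485,0.0645,-0.2465,65]
}}

```text
clock: 7.2
position: [0.3605, -0.248, 0.0218]
ee_rot: [-2.974, 1.01, 0.005]
force: [-0.4, -0.4, -1.0]
width: 0.769
gripper_force: 0.0
```

>>> {"method": "arm_command", "body": {
  "deltas": [0,0,0,0,0,0,40,0,0,0,0,0,0,40,0,0,0,0,0,0,40,0,0,0,0,0,0,40,0,0,0,0,0,0,40,0,0,0,0,0,0.02,40,0,0,0,0,0,0.06,40,0,0,0,0,0,0.1,40,0,0,0,0,0,0.14,40,0,0,0,0,0,0.14,40,0,0,0,0,0,0.14,40],
  "force": 30
}}

```text
clock: 8.3
position: [0.3618, -0.2485, 0.164]
ee_rot: [2.975, -1.01, 0.004]
force: [0.9, -0.2, -1.0]
width: 0.499
gripper_force: 30.0
```

```bash
python3 - <<'E'
from h import *
c=optics.calibration("wrist"); im=optics.get_image("wrist"); cv2.imwrite("pics/w5.png",im)
s=sensors.observe();p=s["position"]; print(p,s["width"],s["gripper_force"])
w=proj("wrist",[p[0],p[1],p[2]-.0135],c)[0]; print(w)
x,y=w.astype(int)
for t in(60,80,110):
  for r in rings(im,(x-70,y-60,x+70,y+60),t,200): print(t,r,plane("wrist",r[0],r[1],p[2]-.0135,c).round(4)[:2]-p[:2])
# tip
print(proj("wrist",[.4604,-.3633,.107],c))
E
```

```text
[ 0.36106338 -0.24812064  0.16295839] 0.4967975469358603 29.999892299529165
[327.99923701 259.9462087 ]
60 [326.8 301.9  35.1 179.9] [-0.02156338  0.01752064]
60 [317.7 249.3  81.9 146.8] [0.00883662 0.00052064]
80 [326.6 303.3  30.8 156.8] [-0.02226338  0.01822064]
80 [386.6 256.2  21.   51. ] [-0.01836338 -0.02777936]
80 [308.6 247.4  82.1 125.9] [0.01283662 0.00382064]
110 [339.4 314.3   7.7 189.9] [-0.03316338  0.01682064]
110 [314.3 245.4  71.2 121.8] [0.01183662 0.00052064]
[[383.277657   -17.07229311]]
```

View pics/w5.png

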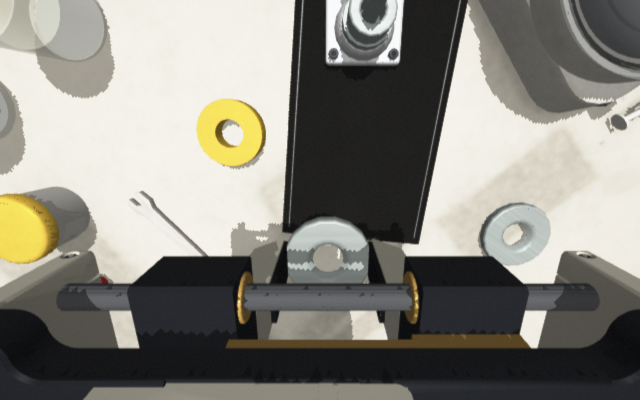

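The washer is held between the pads, with its hole at (328,258) and centred on the TCP as predicted. I'll move it over the shaft and lower it.

>>> {"method": "arm_command", "body": {
  "deltas": [0,0,0,0.024,-0.028,0.005,40,0,0,0,0.05,-0.058,0.005,40,0,0,0,0.075,-0.088,0.005,40,0,0,0,0.0985,-0.1145,0.005,40,0,0,0,0.0985,-0.1145,0.005,40,0,0,0,0.0985,-0.1145,0,40,0,0,0,0.0985,-0.1145,-0.015,40,0,0,0,0.0985,-0.1145,-0.028,40,0,0,0,0.0985,-0.1145,-0.038,40,0,0,0,0.0985,-0.1145,-0.048,40,0,0,0,0.0985,-0.1145,-0.048,40]
}}

```text
clock: 9.45
position: [0.4599, -0.3627, 0.114]
ee_rot: [2.975, -1.01, -0.001]
force: [1.6, -1.2, -2.9]
width: 0.499
gripper_force: 30.0
```

>>> {"method": "arm_command", "body": {
  "deltas": [0,0,0,0,0,-0.01,40,0,0,0,0,0,-0.018,40,0,0,0,0,0,-0.023,40,0,0,0,0,0,-0.023,40,0,0,0,0,0,-0.023,40]
}}

```text
clock: 9.95
position: [0.4598, -0.3627, 0.0922]
ee_rot: [-2.975, 1.01, 0.001]
force: [-0.4, 0.3, -1.2]
width: 0.498
gripper_force: 30.0
```

>>> {"method": "arm_command", "body": {
  "deltas": [0,0,0,0,0,0,75,0,0,0,0,0,0,75,0,0,0,0,0,0,75,0,0,0,0,0,0.02,75,0,0,0,0,0,0.06,75,0,0,0,0,0,0.1,75,0,0,0,-0.02,0.025,0.14,75,0,0,0,-0.05,0.05,0.177,75,0,0,0,-0.05,0.05,0.177,75,0,0,0,-0.05,0.05,0.177,75]
}}

```text
clock: 10.95
position: [0.4099, -0.3127, 0.2707]
ee_rot: [2.974, -1.01, 0.005]
force: [0.9, 0.5, -1.0]
width: 0.816
gripper_force: 0.0
```

```bash
python3 - <<'E'
from h import *
c=optics.calibration("wrist"); im=optics.get_image("wrist"); cv2.imwrite("pics/w6.png",im)
s=sensors.observe(); print(s["clock"],s["position"])
S=np.array([.4604,-.3633]); e=np.array([np.cos(np.radians(-37.7)),np.sin(np.radians(-37.7))])
ctr=proj("wrist",[*S,.078],c)[0]; print("exp centre",ctr)
px=np.linalg.norm(proj("wrist",[*(S+.025*e),.078],c)[0]-ctr); print("exp radius px if seated",px)
x,y=ctr.astype(int)
for t in(80,110,140,170,200):
  for r in rings(im,(x-35,y-35,x+35,y+35),t,100): print(t,r)
G=im.mean(2)
# radial profile to the -y,±x sides, gripwise
for a in (90,180,0,-90): print(a,[int(G[int(round(y+k*np.sin(np.radians(a)))),int(round(x+k*np.cos(np.radians(a))))]) for k in range(0,44,2)])
# grip: black blob
g=cv2.cvtColor(im,cv2.COLOR_BGR2GRAY)
q=S+(.09-.011)*e; u=proj("wrist",[*q,.1225],c)[0]; print("exp grip top",u)
x,y=u.astype(int); sub=(g[y-14:y+15,x-12:x+13]<60).astype(np.uint8); n,l,st,ce=cv2.connectedComponentsWithStats(sub); print(st[1:],ce[1:]+[x-12,y-14])
E
```

```text
11.0 [ 0.41000553 -0.31289494  0.26945593]
exp centre [336.43521604 120.27599803]
exp radius px if seated 24.92277522630564
80 [335.  112.9  59.6  67.9]
110 [335.  112.8  58.8  67.7]
110 [336.5 121.9  14.5  18.1]
140 [335.1 112.5  58.3  66.9]
140 [336.3 120.7  18.5  21.4]
170 [335.4 114.1  57.3  64.6]
170 [336.3 120.8  22.4  23.4]
200 [335.4 111.4  51.3  64.9]
200 [336.4 121.1  25.8  26.3]
90 [197, 200, 76, 68, 99, 98, 148, 204, 216, 210, 207, 209, 179, 36, 20, 18, 19, 18, 18, 29, 32, 31]
180 [197, 112, 92, 112, 120, 160, 200, 210, 211, 210, 211, 180, 241, 210, 33, 29, 31, 28, 30, 31, 29, 39]
0 [197, 195, 112, 92, 108, 143, 186, 209, 210, 209, 210, 191, 192, 29, 32, 30, 28, 28, 28, 31, 31, 30]
-90 [197, 135, 124, 130, 120, 170, 208, 210, 217, 222, 225, 193, 165, 154, 155, 155, 154, 155, 155, 156, 155, 104]
exp grip top [338.9795073   24.85447337]
[[  4   3  17  26 389]] [[338.32647815  26.19794344]]
```

The washer sits level on the spacer: its ring is centred at (336.4,120.8), about 24 px in radius against 24.9 expected. The grip is where predicted. I'll go above the grip, then come down over it.

>>> {"method": "arm_command", "body": {
  "deltas": [0,0,0,0.03,-0.025,-0.01,60,0,0,0,0.065,-0.055,-0.03,60,0,0,0,0.1,-0.085,-0.06,60,0,0,0,0.1125,-0.0985,-0.08,60,0,0,0,0.1125,-0.0985,-0.1,60,0,0,0,0.1125,-0.0985,-0.12,60,0,0,0,0.1125,-0.0985,-0.138,60,0,0,0,0.1125,-0.0985,-0.15,60,0,0,0,0.1125,-0.0985,-0.1575,60,0,0,0,0.1125,-0.0985,-0.1575,60]
}}

```text
clock: 12.0
position: [0.5219, -0.4111, 0.1101]
ee_rot: [-2.974, 1.01, 0.004]
force: [0.1, 0.3, -0.6]
width: 0.656
gripper_force: 0.0
```

>>> {"method": "arm_command", "body": {
  "deltas": [0,0,0,0,0,0,30,0,0,0,0,0,0,5,0,0,0,0,0,0,5,0,0,0,0,0,0,5,0,0,0,0,0,0,5,0,0,0,0,0,0,5],
  "force": 25
}}

```text
clock: 12.6
position: [0.5225, -0.4113, 0.1119]
ee_rot: [2.975, -1.01, 0.0]
force: [0.1, -0.0, 0.5]
width: 0.182
gripper_force: 0.0
```

>>> {"method": "arm_command", "body": {
  "deltas": [0,0,0,0,0,0,5,0,0,0,0,0,0,5,0,0,0,0,0,0,5]
}}

```text
clock: 12.9
position: [0.5225, -0.4113, 0.1119]
ee_rot: [-2.975, 1.01, -0.0]
force: [0.2, 0.7, 1.8]
width: 0.152
gripper_force: 25.0
```

The grip is held at 14 mm. I'll slide it about 44 mm first, then creep to the stop.

>>> {"method": "arm_command", "body": {
  "deltas": [0,0,0,-0.008,0.006,0,5,0,0,0,-0.016,0.0125,0,5,0,0,0,-0.024,0.0185,0,5,0,0,0,-0.032,0.0245,0,5,0,0,0,-0.036,0.028,0,5,0,0,0,-0.036,0.028,0,5]
}}

```text
clock: 13.5
position: [0.4852, -0.3824, 0.1118]
ee_rot: [-2.974, 1.01, 0.002]
force: [-1.4, 2.2, 3.4]
width: 0.154
gripper_force: 25.0
```

>>> {"method": "arm_command", "body": {
  "deltas": [0,0,0,-0.0015,0.0012,0,5,0,0,0,-0.003,0.0024,0,5,0,0,0,-0.0045,0.0035,0,5,0,0,0,-0.0045,0.0035,0,5]
}}

```text
clock: 13.9
position: [0.483, -0.3806, 0.1119]
ee_rot: [2.974, -1.01, 0.004]
force: [4.9, -2.9, -2.2]
width: 0.151
gripper_force: 25.0
```

>>> {"method": "arm_command", "body": {
  "deltas": [0,0,0,-0.0015,0.0012,0,5,0,0,0,-0.0025,0.002,0,5,0,0,0,-0.0025,0.002,0,5]
}}

```text
clock: 14.2
position: [0.4828, -0.3805, 0.1121]
ee_rot: [2.972, -1.009, 0.012]
force: [14.0, -11.0, -11.2]
width: 0.152
gripper_force: 25.0
```

The slide is at its stop: 18 N push with no further motion, and the position fits home. I'll release, retreat and check.

>>> {"method": "arm_command", "body": {
  "deltas": [0,0,0,0.001,-0.0008,0,50,0,0,0,0.001,-0.0008,0,50,0,0,0,0.001,-0.0008,0,50,0,0,0,0.001,-0.0008,0,50,0,0,0,0.001,-0.0008,0.03,50,0,0,0,0.001,-0.0008,0.07,50,0,0,0,-0.03,0.03,0.11,50,0,0,0,-0.07,0.066,0.15,50,0,0,0,-0.07,0.066,0.157,75,0,0,0,-0.07,0.066,0.157,75]
}}

```text
clock: 15.2
position: [0.4086, -0.311, 0.2722]
ee_rot: [2.975, -1.009, 0.007]
force: [0.2, -1.1, 0.5]
width: 0.671
gripper_force: 0.0
```

```bash
python3 - <<'E'
from h import *
c=optics.calibration("wrist"); im=optics.get_image("wrist"); cv2.imwrite("pics/w7.png",im)
s=sensors.observe(); print(s["clock"],s["position"],s["force"])
S=np.array([.4604,-.3633]); e=np.array([np.cos(np.radians(-37.7)),np.sin(np.radians(-37.7))])
g=cv2.cvtColor(im,cv2.COLOR_BGR2GRAY)
u=proj("wrist",[*(S+.03*e),.1225],c)[0]; x,y=u.astype(int); print("exp grip top",u)
n,l,st,ce=cv2.connectedComponentsWithStats((g[y-25:y+26,x-20:x+21]<60).astype(np.uint8)); print(st[1:],ce[1:]+[x-20,y-25])
F=[proj("wrist",[*(S-.01*e+k*.0125*np.array([e[1],-e[0]])),.0855],c)[0] for k in(1,-1)]; print("exp prong ends",F)
for f in F: print([int(g[int(f[1])+k,int(f[0])]) for k in range(-12,16)])
t=proj("wrist",[*S,.107],c)[0]; print("tip",t); print(g[int(t[1])-8:int(t[1])+30:3,int(t[0])-30:int(t[0])+31:3])
E
```

```text
15.25 [ 0.40923591 -0.31157058  0.27060322] [-0.14530257  0.66542236  0.43279281]
exp grip top [338.95645066  84.7572971 ]
[[ 13  16  16  24 317]] [[338.0977918   86.63722397]]
exp prong ends [array([349.01978974, 128.49844702]), array([325.32657531, 128.42936077])]
[216, 216, 214, 214, 212, 213, 210, 212, 210, 209, 207, 204, 174, 117, 128, 173, 210, 217, 214, 212, 210, 207, 193, 147, 74, 27, 19, 23]
[218, 217, 217, 214, 214, 213, 212, 213, 212, 212, 210, 204, 170, 130, 174, 209, 214, 215, 214, 214, 211, 207, 198, 165, 105, 40, 18, 18]
tip [337.95934349 119.08209991]
[[ 31 171 246 195 212 214 222 215 107  86  85  87 137 218 220 212 215 214
  152  32  31]
 [ 32 148 246 200 216 213 220 214 133 111 129 120  91 218 218 211 218 200
  143  31  30]
 [ 29 133 244 216 218 208 217 211 113 116 178 128  84 216 216 210 217 214
  104  32  31]
 [ 32 132 242 210 213 207 214 211 122  84 214 124  88 211 212 210 216 214
   87  32  33]
 [ 32 131 243 211 209 204 213 208 126  79  63  74  83 210 212 208 214 203
   90  29  32]
 [ 32 122 244 191 217 201 210 205 119 104 105  90 119 207 207 206 217 190
   85  33  29]
 [ 31 112 243 146 215 127 130 126 191 120 118 179 126 121 117 182 213 210
   79  32  32]
 [ 31 111 107  42 192 207 214 217 216 210 209 210 217 215 210 211 178 168
   75  31  29]
 [ 33  99  81  34 129 209 214 216 217 219 220 218 217 214 212 202  71 115
   69  31  31]
 [ 30  69 171 133 139 121 198 209 211 213 212 212 212 212 193 210 187 233
   46  31  29]
 [ 31  31  27  20  18  21  40 145 197 209 211 209 195 118  27  26  28  30
   32  32  33]
 [ 29  30  32  21  20  17  18  19  18  41  36  39  21  19  22  34  31  30
   34  32  31]
 [ 31  33  31  26  18  21  20  20  18  18  19  18  17  20  32  31  31  31
   33  32  33]]
```

The prong ends are at the home position (row 128.5), with the shaft between them and the washer beneath. The robot is touching nothing, so I'm handing in.

```bash
python3 -c "from cell import arm; print(arm.sign_off())"
```

```text
the job is handed in; nothing more can be done
None
```

The job is handed in: the spacer is seated on the bearing, the washer is on top of it, and the retainer is slid home to its stop, done in that order in about 15 s with nothing else on the bench touched.

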